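Return two fence spacers to the sprung sizing rack

ROBOT

A 6-joint arm with a two-finger parallel gripper is mounted at the origin on the work surface. World frame = base frame: x ahead of the robot, y to its left, z up, the work surface at z = 0. Lengths are in m, angles in rad, forces in N, time in s.
With the tool pointing down it reaches from about 0.275 to 0.875 m from the base axis. Payload 12.5 kg.
Tool frame: the origin (TCP) lies midway between the tips of the shut fingers; the grasp point (between the pads) lies behind it (r.grip_point_offset is the x of the grasp point in the tool frame, in m); x points along the fingers, y is the direction in which the jaws open and shut, and the axes are right-handed (so a half turn about x gives the same grasp; the last joint's range is limited). The gripper opens to 85 mm and grips with 20 to 120 N. Pads are 22 mm wide; open, the fingers measure 114 mm over their backs; the gripper's body (76 mm by 85 mm) begins 54 mm behind the grasp point. The pads swing forward as they close: fully open they stand 13 mm farther back than shut.
Start: joints at [-1.195, 0.351, 1.652, -0, 1.139, -0.085], TCP at [0.245, -0.493, 0.195] pointing down, gripper open.
Joint ranges: [-2.75, 2.75], [-0.79, 2.1], [0.01, 2.65], [-1.57, 4.71], [0.07, 3.14], [-2.87, 2.87]. Speed limits (rad/s): [2.22, 2.22, 2.79, 3.14, 3.14, 3.14].

INTERFACE

Orientations are given as a unit quaternion [w, x, y, z].
In Python, from station import get_obs, get_image, camera_params, r gives the robot as it stands.
- The arm moves only by the shell command python3 -m jog 'ROWS' [FORCE]. ROWS is text: rows parted by semicolons, each of 7 numbers parted by spaces: the closure, from 0 (fully open) to 1 (shut), then the shift along the world's x, y, z in mm, then the turn, a rotation vector about the world's x, y, z in rad. In form: grip dx dy dz ax ay az; .... A call has 1 to 20 rows; each row is the pose to reach, as a shift and turn from the pose commanded when the call began; what a row does not reach only later rows make up. A row lasts 1/12 s, in which the tool goes at most 41.7 mm and 7.16 degrees, less where a joint would pass 70% of its speed; a pose out of reach is approached as far as the arm can. A call with a gripper value outside its range is refused whole. The fingers move at their own pace and stop on an object; FORCE is the grip in N (left out, the last holds). Time passes only in rows, so rows that repeat a pose let the fingers close. It gives the time, the measured TCP pose, the force and the opening at its end, in the units of the state.
- get_obs(): the state, without advancing time (a new reading comes with each control period).
- get_image(name): name is "scene" or "top" or "wrist"; returns the picture (384x512x3 uint8, red, green, blue); there is no depth.
- camera_params(name): a dict with "camera_matrix" (3x3 intrinsics, pixels), "rvec" (rotation vector, rad) and "tvec" (3), from world to camera coordinates, as OpenCV has them; the wrist camera has in their place "mount" (4x4, takes a point from camera to tool coordinates, whose origin is the TCP and whose axes are the tool frame's). Camera axes: x right, y down, z forward; pixel columns grow to the right and rows downward; lengths in m; the calibration is good to about 2 mm. A picture is of the moment at which its call begins: read the wrist's pose just before it. camera_params takes no time and is no camera call.
- r.job_done(): hands the job in, once; it reports no verdict.
The state is a dict: "time_s": time; "joint_pos": joint angles; "qvel": joint speeds; "tau": joint torques, N m; "ee_pos": TCP position; "tcp_rot": TCP orientation; "contact_force": force on the tool from outside, world axes, zero at the start; "torque": the same for the moment, N m; "width": finger opening in m.
Only numpy, scipy, OpenCV 4.12 (cv2) and the standard library are available. Lean on these libraries where they do the work, as an engineer would, in place of code of your own. Each camera call takes 0.05 s, during which the arm holds its last target.

TASK

Put the two aluminium fence spacers standing on the bench back in the wooden sizing rack, tab up: the thick one in the widest slot (cut in the end block) and the thin one in the middle block's slot, each fully home on its ledge, centred along the slot, and let go. The rack's blocks have play and stand on springs, so feel for each slot with light pressure and seat the spacers gently, never forcing the rack; leave the other things on the bench where they are.

Things in the scene. Friction and masses are not known exactly. Their poses are not given: they have to be found in the camera images.
- rack: Sizing rack, fixed to the bench: steel base 100 (x) x 210 (y) x 12 mm with end cheeks 50 mm high, a spring bed, on it three wooden blocks, 56 (x) x 44 (y) mm, top 85 mm above the bench, one slot across each. Thin dark dividers 92 mm high stand between blocks (y = +-30); the gaps beside them are not slots. Origin: centre of the underside; z up, y along the row, x along each slot. Square slot edges.
- rack_bed (a point): Centre of the spring bed's top, 32 mm above the bench, under the blocks (a fixed point). Pressed down, blocks and bed do not yield below about 6 N; then they sink 1 mm per further 0.8 N and bottom hard after 12 mm (about 16 N). They rise again when let go. More than 25 N on the rack is forcing it.
- slot_wide (a point): Nominal centre of the widest slot's mouth (a fixed point, rack axes). PLAY: its block slides along the rack's y up to 7 mm either way, differently at each start and for each block, measured by no pose here; it stays where left (4 N and some damping to move). Slot 20 mm wide down to a ledge 25 mm below the mouth (60 above the bench) where the thick spacer stops; below it 12 mm wide, 22 mm deeper.
- slot_middle (a point): Nominal centre of the middle slot's mouth (a fixed point, rack axes). PLAY: its block slides along the rack's y up to 7 mm either way, differently at each start and for each block, measured by no pose here; it stays where left (4 N and some damping to move). Slot 14 mm wide down to a ledge 25 mm below the mouth (60 above the bench) where the thin spacer stops; below it 7 mm wide, 22 mm deeper.
- slot_narrow (a point): Nominal centre of the narrowest slot's mouth (8 mm wide), 60 mm to -y of the middle one; its block has the same play. It stays empty.
- spacer_thick: Thick aluminium spacer, 18 mm thick (its y), standing on the bench. Body 50 mm wide (its x) and 60 mm high, with a grip tab on top 28 mm wide, 35 mm high and as thick as the body, 95 mm high in all. Origin: centre of its foot; z up. Symmetric under a half turn. Nominally 0.19 kg.
- spacer_thin: Thin aluminium spacer, 12 mm thick (its y), otherwise the same shape: body 50 wide x 60 high, tab 28 wide x 35 high, 95 mm in all. Origin: centre of its foot; z up. Symmetric under a half turn. Nominally 0.13 kg.
- screwdriver: Bystander: screwdriver lying on the bench with a dark wooden handle.
- brush: Bystander: bench brush lying near the robot.
- glue: Bystander: white glue bottle, 54 mm in diameter and 130 mm high, upright; origin at its underside.
- jar: Bystander: screw-top jar, 64 mm in diameter and 75 mm high; origin at its underside.
- offcut: Bystander: wooden offcut 90 x 45 x 22 mm lying flat; origin at its underside.
- push_stick: Bystander: flat plywood push stick about 225 mm long, 12 mm thick.
- tape_roll: Bystander: paper tape roll lying flat, 90 mm in diameter, 22 mm high.
Things that resemble listed ones, but are neither listed nor needed, are in the scene too. What is shaped like the spacer_thick but blue or orange is not meant.

How it is judged:
By the outcome, as a careful person would: the job done as asked, in the order asked, and still so for the second after the job is handed in, with the robot touching nothing.
It also fails if it takes over 72 s, if anything falls off the work surface, if the arm or the gripper's body presses on something with over 40 N, if the wrist force passes 120 N, or if a joint passes its speed limit or range.

## Working session

There is one attempt and no reset: what is moved stays moved. The work goes in short steps, Python scripts to look and compute and a shell command to move; the robot and the scene stay as the last step left them, time stands still between calls to the robot, and variables do not carry over. Pictures are saved under pics/ and viewed, and the job is handed in when it is done.

```bash
mkdir -p pics; ls
python3 - <<'E'
from station import get_obs, get_image, camera_params, r
import cv2
o=get_obs();print(o); print(r.grip_point_offset)
for n in ("scene","top","wrist"):
    cv2.imwrite(f"pics/{n}0.png",get_image(n)[:,:,::-1]); print(n,camera_params(n))
E
```

```text
pics
{'time_s': 0.0, 'joint_pos': array([-1.19458457e+00,  3.51216515e-01,  1.65243939e+00,  2.55460040e-05,
        1.13912486e+00, -8.46009694e-02]), 'qvel': array([-3.76605349e-05,  1.26991037e-03,  2.57486818e-04, -2.07843071e-03,
        1.10100250e-03,  2.59957422e-04]), 'tau': array([-6.56779030e-04, -5.06107092e+01, -2.91412783e+01, -7.02818079e-05,
        4.46812715e-03,  1.06989924e-05]), 'ee_pos': array([ 0.2444582 , -0.49225547,  0.19466344]), 'tcp_rot': array([-0.16106371, -0.68836837, -0.1618973 ,  0.68847421]), 'contact_force': array([-0.10660478,  0.08016097, -0.02266744]), 'torque': array([0.02548312, 0.03650825, 0.04010564]), 'width': 0.08542690868684248}
-0.0187
scene {'camera_matrix': array([[379.99173711,   0.        , 250.80323034],
       [  0.        , 379.99173711, 192.74140522],
       [  0.        ,   0.        ,   1.        ]]), 'rvec': array([ 2.26361986,  0.64609174, -0.28854469]), 'tvec': array([-0.46247493, -0.12515494,  1.37388119])}
top {'camera_matrix': array([[434.45891797,   0.        , 255.69804207],
       [  0.        , 434.45891797, 193.54548361],
       [  0.        ,   0.        ,   1.        ]]), 'rvec': array([ 2.20206112, -2.1558556 ,  0.12704839]), 'tvec': array([-0.01607549,  0.53279568,  1.18463047])}
wrist {'camera_matrix': array([[332.13029298,   0.        , 259.85146206],
       [  0.        , 332.13029298, 190.68458178],
       [  0.        ,   0.        ,   1.        ]]), 'mount': array([[-9.41286983e-04, -3.16471852e-01,  9.48601434e-01,
        -1.79241214e-01],
       [ 9.99999304e-01,  3.76401770e-04,  1.11786347e-03,
         4.06801986e-04],
       [-7.10827582e-04,  9.48601827e-01,  3.16471277e-01,
        -8.10739909e-02],
       [ 0.00000000e+00,  0.00000000e+00,  0.00000000e+00,
         1.00000000e+00]])}
```

View pics/scene0.png

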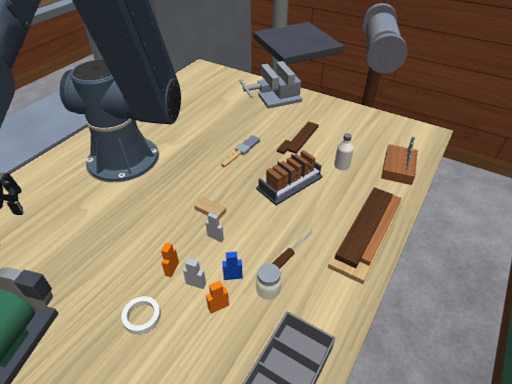

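View pics/top0.png

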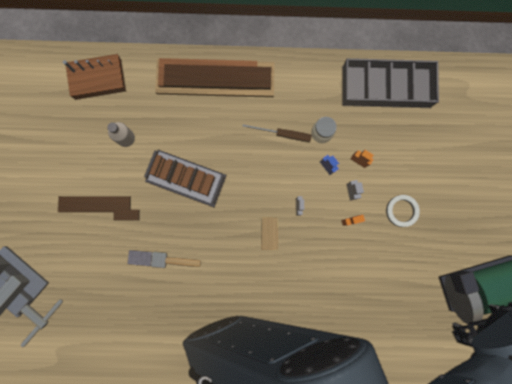

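View pics/wrist0.png

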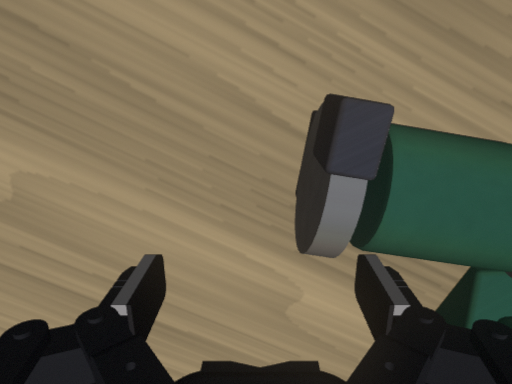

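The overview shows two grey spacers in the top view, at about (299,206) and (356,189). The rack is near (186,178), with blue and orange decoys around the spacers. I'll zoom in and measure.

```bash
cat > h.py <<'E'
import numpy as np, cv2
from station import get_obs, get_image, camera_params, r
from scipy.spatial.transform import Rotation as R
def cam(n,o=None):
    p=camera_params(n);K=p["camera_matrix"]
    if n!="wrist":
        Rm=cv2.Rodrigues(p["rvec"])[0]; return K,Rm.T,-Rm.T@p["tvec"]
    M=p["mount"]; q=o["tcp_rot"]; Rt=R.from_quat([q[1],q[2],q[3],q[0]]).as_matrix()
    return K,Rt@M[:3,:3],Rt@M[:3,3]+o["ee_pos"]
def cast(c,px,z):
    K,Rw,C=c; d=Rw@np.linalg.inv(K)@np.array([px[0],px[1],1.]); return C+d*(z-C[2])/d[2]
def proj(c,X):
    K,Rw,C=c; v=K@(Rw.T@(np.array(X)-C)); return v[:2]/v[2]
def snap(n,f):
    o=get_obs(); im=get_image(n)[:,:,::-1].copy(); cv2.imwrite(f"pics/{f}.png",im); return im,cam(n,o),o
E
python3 - <<'E'
from h import *
im=cv2.imread("pics/top0.png")
a=cv2.resize(im[140:220,135:235],None,fx=6,fy=6,interpolation=cv2.INTER_CUBIC)
b=cv2.resize(im[140:235,285:425],None,fx=5,fy=5,interpolation=cv2.INTER_CUBIC)
cv2.imwrite("pics/ta.png",a);cv2.imwrite("pics/tb.png",b)
c=cam("top")
for n,p,z in (("thin",(299,206),.06),("thick",(356,189),.06),("rack",(186,178),.085)):print(n,cast(c,p,z))
E
```

```text
thin [ 0.49840354 -0.1221231   0.06      ]
thick [ 0.54817562 -0.27722014  0.06      ]
rack [0.56454936 0.18197135 0.085     ]
```

View pics/ta.png

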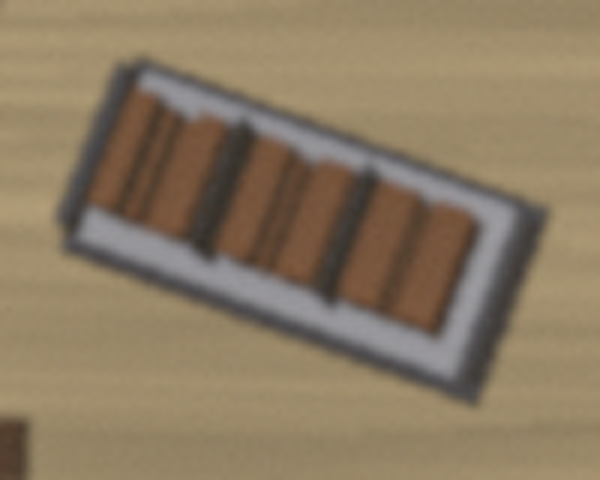

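View pics/tb.png

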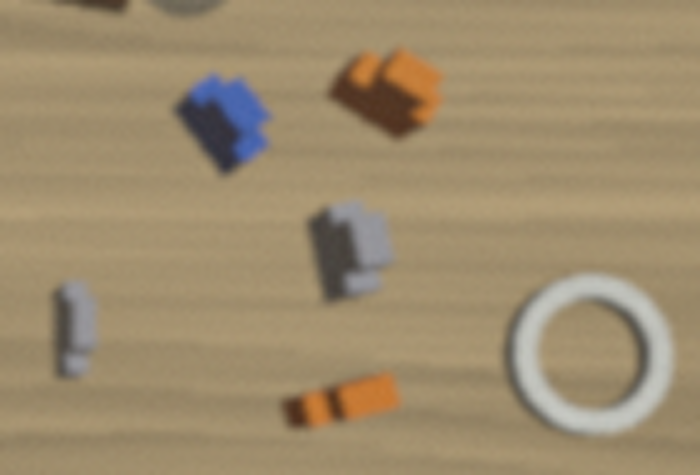

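Run:
```python
from h import *
o=get_obs();c=cam("wrist",o);q=o["tcp_rot"];print(R.from_quat([q[1],q[2],q[3],q[0]]).as_matrix().round(3))
c=cam("top")
# rack edges: base bottom-left, bottom-right corners z .012
f=lambda x,y:(135+x/6,140+y/6)
A=cast(c,f(70,243),.012);B=cast(c,f(472,402),.012);D=cast(c,f(545,210),.03);E=cast(c,f(125,65),.03)
print(A,B,D,E,np.linalg.norm(A-B),np.linalg.norm(B-D),np.degrees(np.arctan2(*(A-B)[[1,0]])))
g=lambda x,y:(285+x/5,140+y/5)
for p in((330,212),(362,290)):print('thick',cast(c,g(*p),.06))
for p in((75,282),(75,375)):print('thin',cast(c,g(*p),.06))
```

```text
[[-0.     0.445 -0.896]
 [ 0.001 -0.896 -0.445]
 [-1.    -0.001 -0.   ]]
[0.56456098 0.30273995 0.012     ] [0.49389212 0.11219633 0.012     ] [0.58275605 0.07957845 0.03      ] [0.64639607 0.27675482 0.03      ] 0.2032263760470839 0.09635727461993993 69.65117830891268
thick [ 0.56598708 -0.26356716  0.06      ]
thick [ 0.52363659 -0.28098063  0.06      ]
thin [ 0.52456349 -0.12456862  0.06      ]
thin [ 0.4740954 -0.1250845  0.06     ]
```

```bash
python3 -m jog '0 0 0 40 0 0 0; 0 30 20 50 0 0 0; 0 60 43 50 0 0 -0.05; 0 90 65 50 0 0 -0.1; 0 120 86 50 0 0 -0.1; 0 150 108 50 0 0 -0.1; 0 180 130 50 0 0 -0.1; 0 210 151 50 0 0 -0.1; 0 240 172 50 0 0 -0.1; 0 270 194 50 0 0 -0.1; 0 300 216 40 0 0 -0.1; 0 302 217 40 0 0 -0.1; 0 302 217 40 0 0 -0.1'
python3 - <<'E'
from h import *
im,c,o=snap("wrist","w1");print(o["ee_pos"])
E
```

```text
time_s: 1.23
ee_pos: [0.5474, -0.2741, 0.234]
tcp_rot: [-0.127, -0.695, -0.128, 0.696]
contact_force: [-0.3, -0.3, -0.3]
width: 0.0855
[ 0.54738131 -0.27406828  0.23404518]
```

View pics/w1.png

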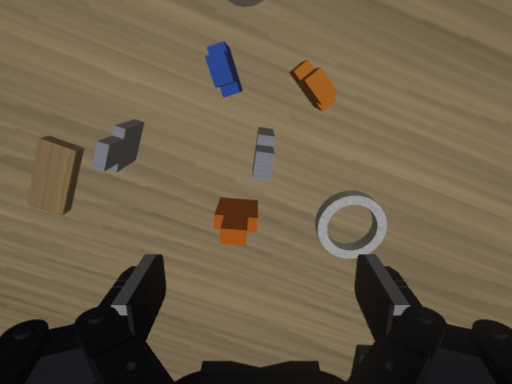

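Run:
```python
from h import *
im=cv2.imread("pics/w1.png")
a=cv2.resize(im[110:200,220:310],None,fx=6,fy=6,interpolation=cv2.INTER_CUBIC)
b=cv2.resize(im[100:190,75:165],None,fx=6,fy=6,interpolation=cv2.INTER_CUBIC)
cv2.imwrite("pics/w1z.png",np.hstack([a,b])[:,:1080][:, ::1] if 0 else cv2.resize(np.hstack([a,b]),(800,400)))
```

```text
(no output)
```

View pics/w1z.png

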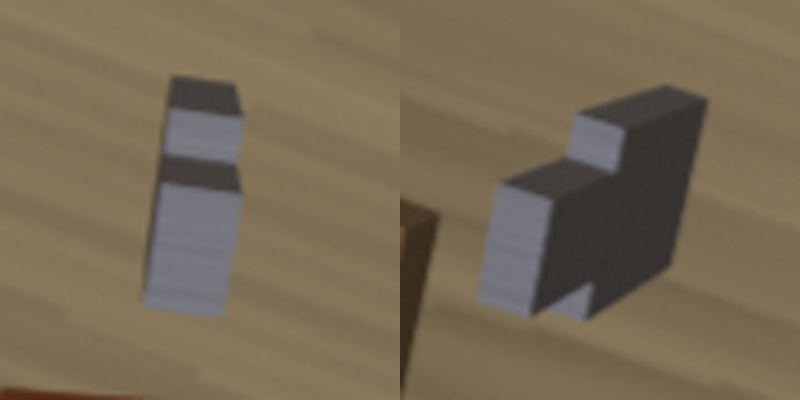

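In `w1`, the lit bottom faces are the tab tops. The thick one is about 18x28 px at (263,165) and the thin one about 12x28 px at (103,155). I'll cast their corners at z=95 mm.

Run:
```python
from h import *
c=cam("wrist",get_obs());im=cv2.imread("pics/w1.png")
hsv=cv2.cvtColor(im,cv2.COLOR_BGR2HSV)
m=((hsv[...,1]<50)&(hsv[...,2]>105)).astype(np.uint8)
for nm,(x0,y0,x1,y1) in dict(thick=(240,145,285,190),thin=(85,130,122,180)).items():
    s=np.zeros_like(m);s[y0:y1,x0:x1]=m[y0:y1,x0:x1]
    cs,_=cv2.findContours(s,cv2.RETR_EXTERNAL,cv2.CHAIN_APPROX_NONE);k=max(cs,key=cv2.contourArea)
    P=np.array([cast(c,p[0],.095)[:2]*1000 for p in k],np.float32)
    b=cv2.minAreaRect(P);print(nm,cv2.boundingRect(k),b)
def quad(nm,cs):
    P=np.array([cast(c,p,.095)[:2]*1000 for p in cs]);
    print(nm,P.mean(0),[np.linalg.norm(P[i]-P[i-1]).round(1) for i in range(4)],np.degrees(np.arctan2(*((P[0]+P[1]-P[2]-P[3])[::-1]))))
quad('thick',[(220+x/4.444,110+y/4.444) for x,y in((160,185),(240,193),(225,316),(145,306))])
quad('thin',[(75+(x-400)/4.444,100+y/4.444) for x,y in((500,183),(552,200),(530,317),(478,303))])
```

```text
thick (252, 152, 23, 29) ((547.8037719726562, -278.5432434082031), (28.614696502685547, 18.55742073059082), 12.253387451171875)
thin (92, 141, 17, 31) ((500.77679443359375, -125.75841522216797), (28.011878967285156, 11.976421356201172), 1.8551583290100098)
thick [ 547.9184728  -279.05810837] [np.float64(27.8), np.float64(17.6), np.float64(28.4), np.float64(18.2)] 14.167274661637355
thin [ 500.77177199 -126.9126374 ] [np.float64(28.3), np.float64(11.4), np.float64(27.7), np.float64(11.6)] 2.3185217770400794
```

```bash
python3 -m jog '0.3 1 -5 -30 0 0 -0.12; 0.3 1 -5 -70 0 0 -0.134; 0.3 1 -5 -110 0 0 -0.134; 0.3 1 -5 -140 0 0 -0.134; 0.3 1 -5 -160 0 0 -0.134; 0.3 1 -5 -172 0 0 -0.134; 0.3 1 -5 -172 0 0 -0.134; 1 1 -5 -172 0 0 -0.134; 1 1 -5 -172 0 0 -0.134; 1 1 -5 -172 0 0 -0.134; 1 1 -5 -172 0 0 -0.134; 1 1 -5 -172 0 0 -0.134; 1 1 -5 -172 0 0 -0.134; 1 1 -5 -172 0 0 -0.134' 50
python3 - <<'E'
from h import *
im,c,o=snap("wrist","w2");print(o["ee_pos"],o["width"],o["contact_force"])
E
```

```text
time_s: 2.45
ee_pos: [0.5477, -0.2806, 0.0635]
tcp_rot: [0.08, 0.703, 0.08, -0.702]
contact_force: [0.5, 1.0, 1.0]
width: -0.0
[ 0.54767914 -0.28061466  0.06345912] -3.724321658063235e-05 [0.54399036 1.03962768 0.9816718 ]
```

View pics/w2.png

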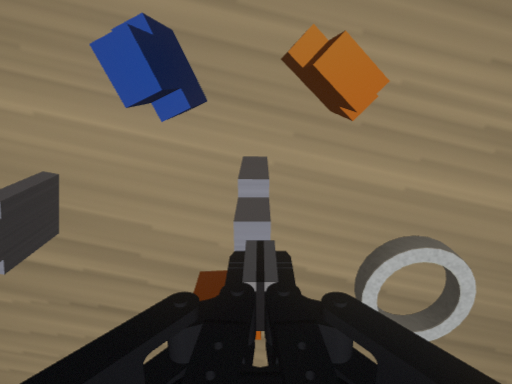

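Width is 0, so the fingers missed the tab, and the spacer appears ahead of them. I'll check the geometry.

Run:
```python
from h import *
o=get_obs();c=cam("wrist",o)
print(proj(c,o["ee_pos"]))
for x,y in((14,9),(14,-9),(-14,-9),(-14,9)):
    a=np.radians(13);p=np.array([.5478+(x*np.cos(a)-y*np.sin(a))/1e3,-.2788+(x*np.sin(a)+y*np.cos(a))/1e3,.095]);print(proj(c,p))
im=cv2.imread("pics/w2.png")
a=cv2.resize(im[140:300,180:340],None,fx=4,fy=4,interpolation=cv2.INTER_CUBIC)
t,_,_=snap("top","t2");b=cv2.resize(t[160:230,320:390],None,fx=6,fy=6)
s,_,_=snap("scene","s2");d=cv2.resize(s[190:330,130:310],None,fx=4,fy=4)
cv2.imwrite("pics/w2z.png",a[:600]);cv2.imwrite("pics/t2z.png",b);cv2.imwrite("pics/s2z.png",d)
```

```text
[258.70454207 225.17068155]
[236.41944883 224.76330286]
[273.52797852 224.76862107]
[272.77723932 274.90289322]
[237.60099138 274.9051792 ]
```

View pics/w2z.png

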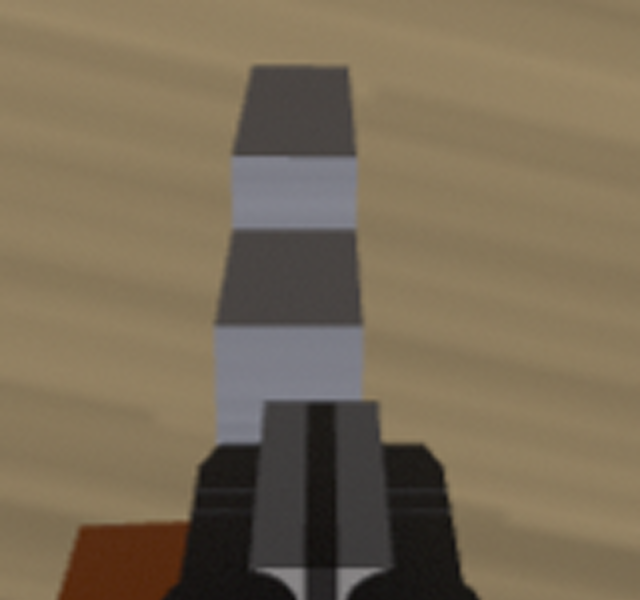

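View pics/s2z.png

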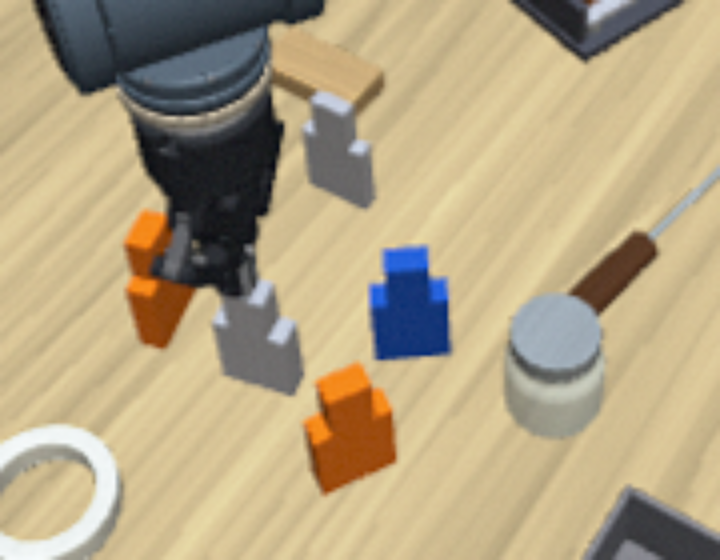

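Run:
```python
from h import *
o=get_obs();e=o["ee_pos"]
s=cv2.imread("pics/s2.png");c=cam("scene")
big=cv2.resize(s[230:310,150:250],None,fx=7,fy=7,interpolation=cv2.INTER_CUBIC)
for z,col in((0,(0,0,255)),(.02,(0,255,255)),(.04,(0,255,0))):
    p=proj(c,e+[0,0,z]);print(z,p);cv2.circle(big,tuple(int(v) for v in((p-[150,230])*7)),5,col,-1)
a=np.radians(13)
for x in(14,-14):
  for y in (9,-9):
    p=proj(c,[.5478+(x*np.cos(a)-y*np.sin(a))/1e3,-.2788+(x*np.sin(a)+y*np.cos(a))/1e3,.095]);cv2.circle(big,tuple(int(v) for v in((p-[150,230])*7)),4,(255,0,0),-1)
cv2.imwrite("pics/s2zz.png",big)
```

```text
0 [191.25131441 270.27842133]
0.02 [190.28666578 265.55221001]
0.04 [189.29293598 260.68351806]
```

View pics/s2zz.png

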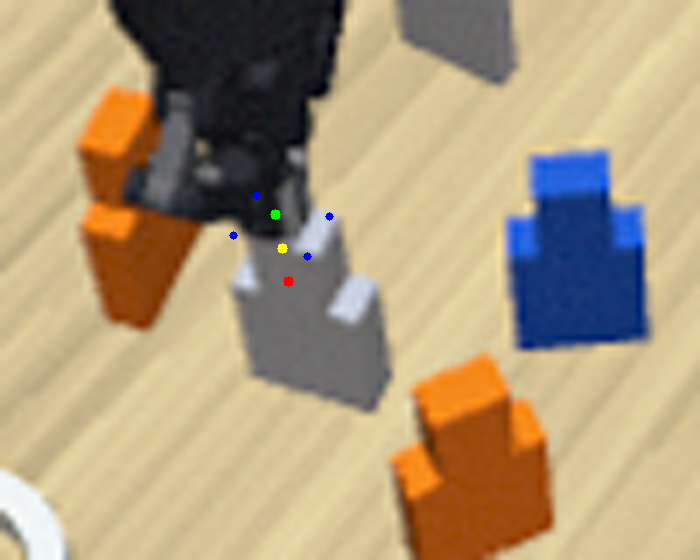

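The wrist and scene views agree that the spacer is where I measured it. The real fingertips end well above the reported TCP and closed over the tab. I'll open and look before going lower.

```bash
python3 -m jog '0 0 0 5 0 0 0; 0 0 0 5 0 0 0; 0 0 0 5 0 0 0; 0 0 0 5 0 0 0; 0 0 0 5 0 0 0; 0 0 0 5 0 0 0; 0 0 0 5 0 0 0'
python3 - <<'E'
from h import *
im,c,o=snap("wrist","w3");print(o["ee_pos"],o["width"],o["contact_force"])
s,c,_=snap("scene","s3");cv2.imwrite("pics/s3z.png",cv2.resize(s[210:310,140:260],None,fx=6,fy=6,interpolation=cv2.INTER_CUBIC))
E
```

```text
time_s: 3.18
ee_pos: [0.5475, -0.2806, 0.0681]
tcp_rot: [-0.08, -0.703, -0.08, 0.703]
contact_force: [0.3, 0.2, -0.4]
width: 0.0829
[ 0.54752755 -0.28058206  0.06811274] 0.08292175886037326 [ 0.28703805  0.23377388 -0.44163527]
```

View pics/w3.png

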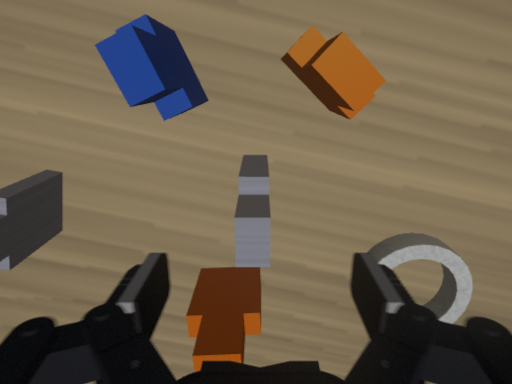

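View pics/s3z.png

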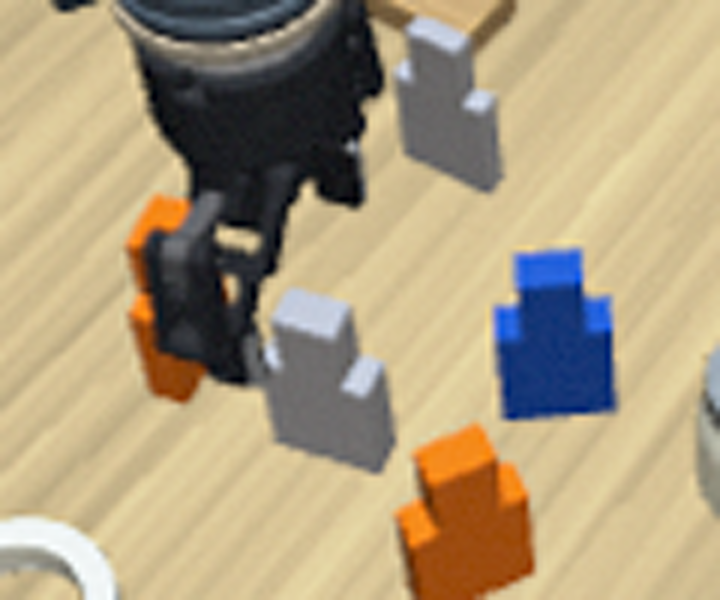

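```bash
python3 -m jog '0 -1 3 0 0 0 0; 0 -1 3 -15 0 0 0; 0 -1 3 -30 0 0 0; 0 -1 3 -38 0 0 0; 0 -1 3 -38 0 0 0; 1 -1 3 -38 0 0 0; 1 -1 3 -38 0 0 0; 1 -1 3 -38 0 0 0; 1 -1 3 -38 0 0 0; 1 -1 3 -38 0 0 0; 1 -1 3 -38 0 0 0' 50
python3 - <<'E'
from h import *
im,c,o=snap("wrist","w4");print(o["ee_pos"],o["width"],o["contact_force"])
s,c,_=snap("scene","s4");cv2.imwrite("pics/s4z.png",cv2.resize(s[210:310,140:260],None,fx=6,fy=6,interpolation=cv2.INTER_CUBIC))
E
```

```text
time_s: 4.2
ee_pos: [0.5468, -0.2776, 0.0307]
tcp_rot: [0.08, 0.703, 0.08, -0.702]
contact_force: [-0.8, -0.6, 2.0]
width: 0.0174
[ 0.54677079 -0.27763974  0.03068741] 0.01739870953286631 [-0.79207836 -0.56801742  2.01087602]
```

View pics/w4.png

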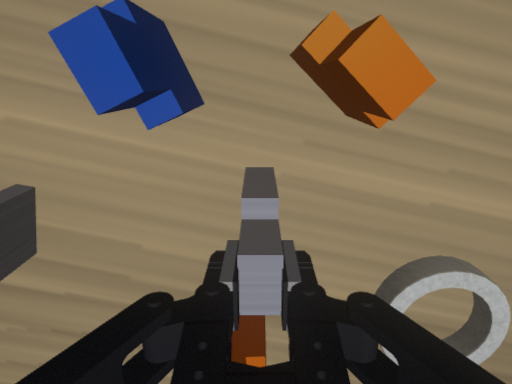

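View pics/s4z.png

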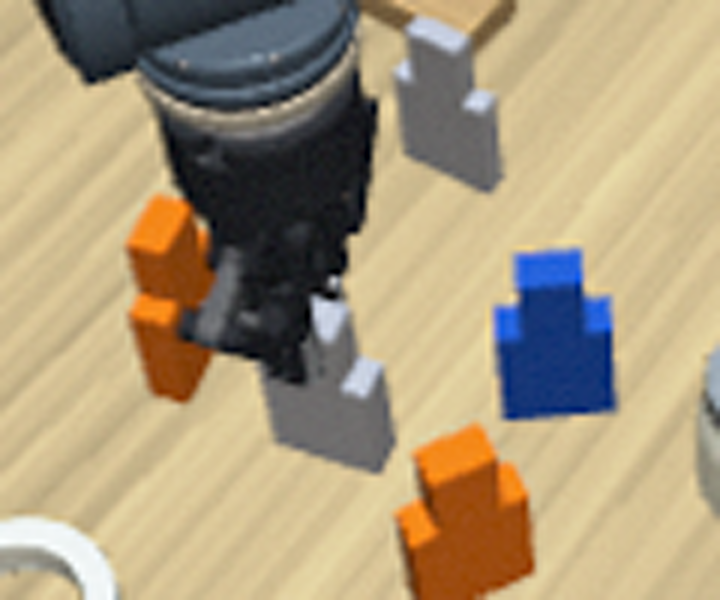

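```bash
python3 -m jog '1 0 0 20 0 0 0; 1 0 0 55 0 0 0; 1 0 0 95 0 0 0; 1 0 0 130 0 0 0; 1 -5 35 150 0 0 0; 1 -8 75 150 0 0 -0.05; 1 -12 115 150 0 0 -0.15; 1 -16 155 150 0 0 -0.25; 1 -20 195 150 0 0 -0.35; 1 -24 235 150 0 0 -0.45; 1 -28 275 150 0 0 -0.55; 1 -32 315 150 0 0 -0.583; 1 -36 355 150 0 0 -0.583; 1 -40 395 150 0 0 -0.583; 1 -45 435 150 0 0 -0.583; 1 -48 470 150 0 0 -0.583; 1 -50 490 150 0 0 -0.583; 1 -50 496 150 0 0 -0.583; 1 -50 496 150 0 0 -0.583; 1 -50 496 150 0 0 -0.583' 50
python3 - <<'E'
from h import *
im,c,o=snap("wrist","w5");print(o["ee_pos"],o["width"],o["contact_force"])
np.savez("w5.npz",e=o["ee_pos"],q=o["tcp_rot"])
E
```

```text
time_s: 5.97
ee_pos: [0.4965, 0.2178, 0.1799]
tcp_rot: [0.125, -0.696, 0.125, 0.696]
contact_force: [0.5, -0.1, -0.6]
width: 0.0169
[0.49652488 0.21776433 0.17993171] 0.01686779948911695 [ 0.52292031 -0.11290078 -0.55044573]
```

View pics/w5.png

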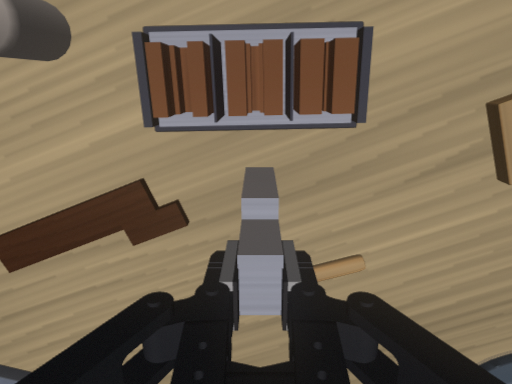

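The rack is seen nearly straight down at (255,75). The widest slot is in the left block, around (178,78). I'll zoom in to measure.

Run:
```python
from h import *
im=cv2.imread("pics/w5.png")
cv2.imwrite("pics/w5z.png",cv2.resize(im[15:140,125:265],None,fx=5,fy=5,interpolation=cv2.INTER_CUBIC)[:600])
cv2.imwrite("pics/w5y.png",cv2.resize(im[15:140,245:385],None,fx=5,fy=5,interpolation=cv2.INTER_CUBIC)[:600])
cv2.imwrite("pics/w5x.png",cv2.resize(im[160:330,200:320],None,fx=3.5,fy=3.5,interpolation=cv2.INTER_CUBIC)[:600])
```

```text
(no output)
```

View pics/w5z.png

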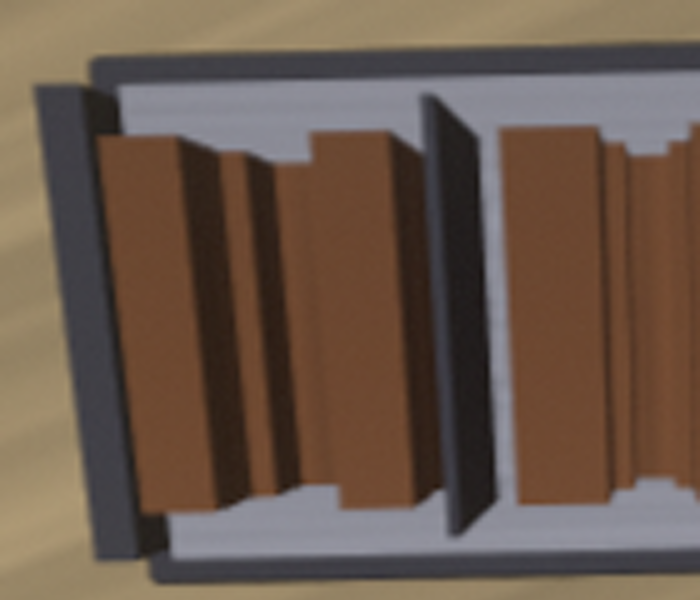

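View pics/w5y.png

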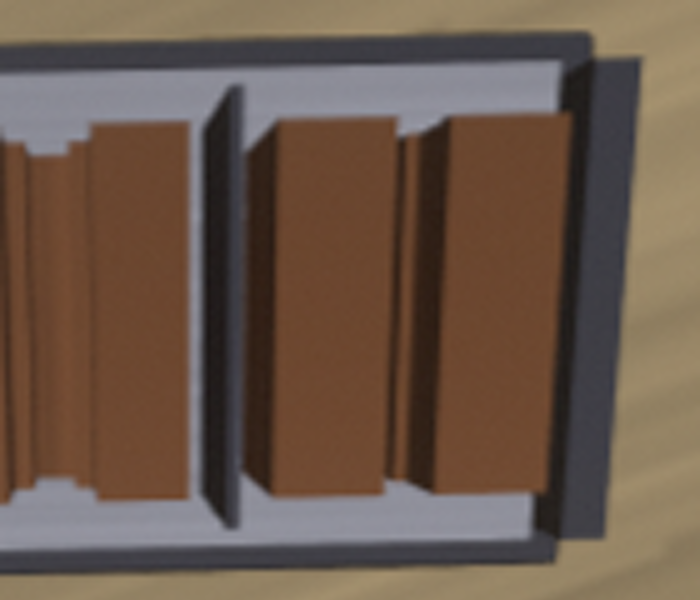

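View pics/w5x.png

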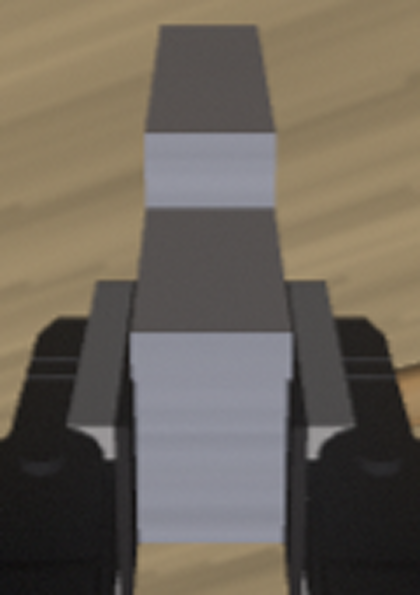

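```bash
cat > rk.py <<'E'
from h import *
d=np.load("w5.npz");o=dict(ee_pos=d["e"],tcp_rot=d["q"]);c=cam("wrist",o)
q=d["q"];M=R.from_quat([q[1],q[2],q[3],q[0]]).as_matrix();ty=M[:,1];print('tool y yaw',np.degrees(np.arctan2(ty[1],ty[0])),'tool x',M[:,0].round(4))
f=lambda x,y:cast(c,(125+x/5,15+y/5),.085)*1e3
g=lambda x,y:cast(c,(245+x/5,15+y/5),.085)*1e3
h=lambda x,y:cast(c,(200+x/3.5,160+y/3.5),d["e"][2]+.0643)*1e3
L={'Wol':(f(98,137),f(142,512)),'Wil':(f(180,137),f(215,510)),'Wir':(f(312,130),f(340,508)),'Wor':(f(388,132),f(413,508)),
'Mol':(f(500,128),f(517,503)),'Mil':(f(597,127),f(608,503)),'Mir':(g(90,123),g(97,500)),'Mor':(g(190,122),g(187,500)),
'Nol':(g(280,118),g(272,495)),'Nor':(g(571,115),g(546,492))}
angs=[np.degrees(np.arctan2(*(a-b)[[1,0]])) for a,b in L.values()];print(np.round(angs,1));A=np.median(angs)
print('slot yaw',A)
u=np.array([np.cos(np.radians(A)),np.sin(np.radians(A))]);v=np.array([-u[1],u[0]])
for k,(a,b) in L.items():
    m=((a+b)/2)[:2];print(k,'v',(m@v).round(1),'u',(m@u).round(1),'len',np.linalg.norm(a-b).round(1))
mid=lambda *ks:np.mean([L[k][i][:2] for k in ks for i in(0,1)],0)
for n,ks in(('wide',('Wil','Wir')),('middle',('Mil','Mir'))):print(n,mid(*ks))
T=[h(*p)[:2] for p in((131,330),(293,330),(287,543),(138,543))];print('tab',np.mean(T,0),[np.linalg.norm(T[i]-T[i-1]).round(1) for i in range(4)])
t=(T[0]+T[1]-T[2]-T[3]);print('tab yaw',np.degrees(np.arctan2(t[1],t[0])),'ee',d["e"])
# base/cheeks: cheek outer corners z=.05
k=lambda fn,x,y,z,X:cast(c,(X+x/5,15+y/5),z)*1e3
ch=[k(0,37,88,.05,125),k(0,97,558,.05,125),k(0,641,60,.05,245),k(0,603,537,.05,245)];C=np.mean(ch,0);print('cheek corners',np.round(ch,1),'centre',C)
l=(ch[0]+ch[1]-ch[2]-ch[3])/2;print('row len',np.linalg.norm(l),'row yaw',np.degrees(np.arctan2(l[1],l[0])), 'C uv',C[:2]@u,C[:2]@v)
E
python3 rk.py
```

```text
tool y yaw -110.39559924513247 tool x [-4.e-04 -5.e-04 -1.e+00]
[-19.3 -19.9 -19.7 -19.3 -19.4 -19.4 -19.  -19.6 -19.4 -19.1]
slot yaw -19.393133761302366
Wol v 454.9 u 478.1 len 55.8
Wil v 442.7 u 478.1 len 55.4
Wir v 422.6 u 478.4 len 56.1
Wor v 410.9 u 478.1 len 55.8
Mol v 394.0 u 478.5 len 55.6
Mil v 379.3 u 478.3 len 55.7
Mir v 365.1 u 478.6 len 55.8
Mor v 350.2 u 478.4 len 56.0
Nol v 336.6 u 478.8 len 55.7
Nor v 292.5 u 478.5 len 55.7
wide [594.78380666 249.30296243]
middle [574.86887545 192.21914499]
tab [498.86951129 215.98573146] [np.float64(28.5), np.float64(18.0), np.float64(28.5), np.float64(17.7)]
tab yaw -20.196244838148036 ee [0.49652488 0.21776433 0.17993171]
cheek corners [[645.9 276.5  50. ]
 [571.5 302.5  50. ]
 [579.2  84.3  50. ]
 [504.3 110.4  50. ]] centre [575.21133736 193.41201161  50.        ]
row len 203.5218560357109 row yaw 70.78738390035618 C uv 478.3531692622138 373.43611813004213
```

The numbers fit: slot widths are 20.1 and 14.2 mm, and the blocks are 44 x 56. I'll move over the wide slot with the foot about 10 mm above the mouth.

```bash
python3 -m jog '1 30 11 0 0 0 0.016; 1 65 23 0 0 0 0.016; 1 90 31 0 0 0 0.016; 1 96 33.3 -15 0 0 0.016; 1 96 33.3 -40 0 0 0.016; 1 96 33.3 -54 0 0 0.016; 1 96 33.3 -54 0 0 0.016; 1 96 33.3 -54 0 0 0.016'
python3 - <<'E'
from h import *
im,c,o=snap("wrist","w6");print(o["ee_pos"],o["width"],o["contact_force"],o["torque"])
cv2.imwrite("pics/w6z.png",cv2.resize(im[100:340,130:330],None,fx=3,fy=2.5,interpolation=cv2.INTER_CUBIC))
E
```

```text
time_s: 6.68
ee_pos: [0.5927, 0.2504, 0.126]
tcp_rot: [0.12, -0.696, 0.12, 0.697]
contact_force: [-0.0, -0.4, -1.6]
width: 0.0174
[0.59266106 0.25036285 0.12598637] 0.017413910542216797 [-0.00865837 -0.41278743 -1.57498811] [-0.00714108 -0.03214666 -0.03627521]
```

View pics/w6z.png

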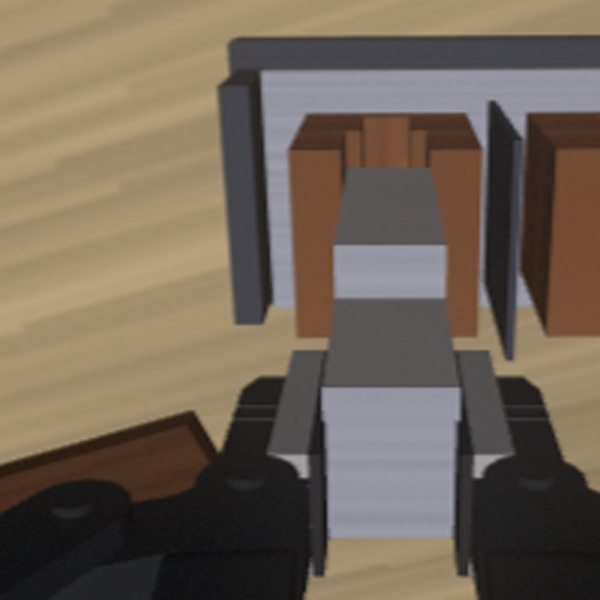

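```bash
python3 -m jog '1 0.2 0.7 -3 0 0 0; 1 0.2 0.7 -6 0 0 0; 1 0.2 0.7 -9 0 0 0; 1 0.2 0.7 -11 0 0 0; 1 0.2 0.7 -13 0 0 0; 1 0.2 0.7 -15 0 0 0; 1 0.2 0.7 -15 0 0 0; 1 0.2 0.7 -15 0 0 0'
python3 - <<'E'
from h import *
im,c,o=snap("wrist","w7");print(o["ee_pos"],o["width"],o["contact_force"],o["torque"])
cv2.imwrite("pics/w7z.png",cv2.resize(im[100:340,130:330],None,fx=3,fy=2.5,interpolation=cv2.INTER_CUBIC))
E
```

```text
time_s: 7.4
ee_pos: [0.5931, 0.2525, 0.1121]
tcp_rot: [-0.12, 0.697, -0.12, -0.697]
contact_force: [-2.8, -1.8, 7.3]
width: 0.0171
[0.59310585 0.25247227 0.11213248] 0.017136202099999463 [-2.75748695 -1.78318331  7.26964827] [-0.24325025  0.50464087 -0.04850498]
```

View pics/w7z.png

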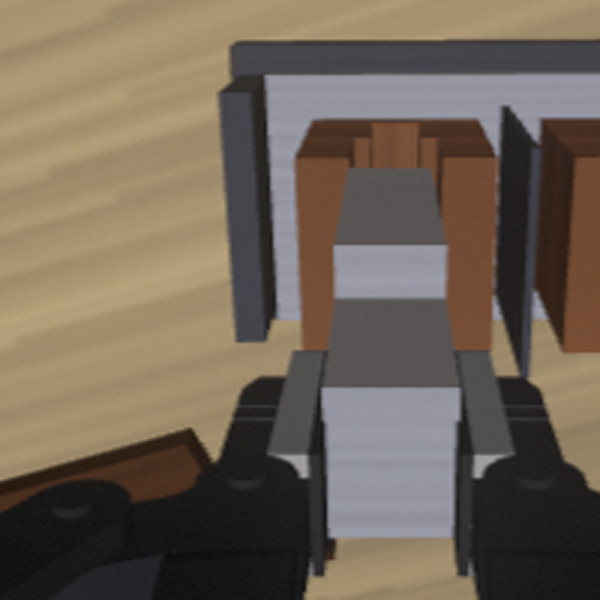

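The foot's contact edge is about 1.5 mm too far toward +row: foot centre at column 390 of the zoom, slot at 396. I'll lift, shift back and re-feel.

```bash
python3 -m jog '1 0 0 5 0 0 0; 1 -0.4 -1.2 7 0 0 0; 1 -0.4 -1.2 7 0 0 0; 1 -0.4 -1.2 7 0 0 0;1 -0.4 -1.2 7 0 0 0'
python3 - <<'E'
from h import *
im,c,o=snap("wrist","w8");print(o["ee_pos"],o["width"],o["contact_force"],o["torque"])
cv2.imwrite("pics/w8z.png",cv2.resize(im[140:200,210:300],None,fx=8,fy=8,interpolation=cv2.INTER_CUBIC))
E
```

```text
time_s: 7.87
ee_pos: [0.5922, 0.2511, 0.1178]
tcp_rot: [0.12, -0.697, 0.12, 0.697]
contact_force: [0.9, -0.3, -1.8]
width: 0.0173
[0.59215417 0.2511148  0.11783661] 0.017332232635395482 [ 0.88221177 -0.30533474 -1.76074506] [-0.03208455 -0.02820971 -0.00367309]
```

View pics/w8z.png

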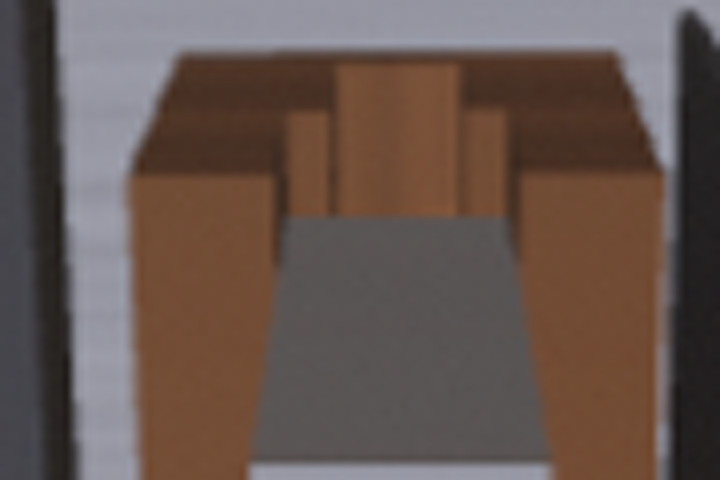

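```bash
python3 -m jog '1 0.2 -0.2 -2 0 0 0; 1 0.2 -0.2 -4 0 0 0; 1 0.2 -0.2 -6 0 0 0; 1 0.2 -0.2 -8 0 0 0; 1 0.2 -0.2 -10 0 0 0; 1 0.2 -0.2 -12 0 0 0; 1 0.2 -0.2 -12 0 0 0'
python3 - <<'E'
from h import *
im,c,o=snap("wrist","w9");print(o["ee_pos"],o["width"],o["contact_force"],o["torque"])
cv2.imwrite("pics/w9z.png",cv2.resize(im[140:200,210:300],None,fx=8,fy=8,interpolation=cv2.INTER_CUBIC))
E
```

```text
time_s: 8.5
ee_pos: [0.5924, 0.2509, 0.1056]
tcp_rot: [0.12, -0.697, 0.12, 0.697]
contact_force: [1.2, -0.4, -1.5]
width: 0.0172
[0.59235357 0.25090206 0.10562581] 0.0172397916329875 [ 1.16185789 -0.38097091 -1.54929035] [ 0.01362217 -0.00151774  0.02586454]
```

View pics/w9z.png

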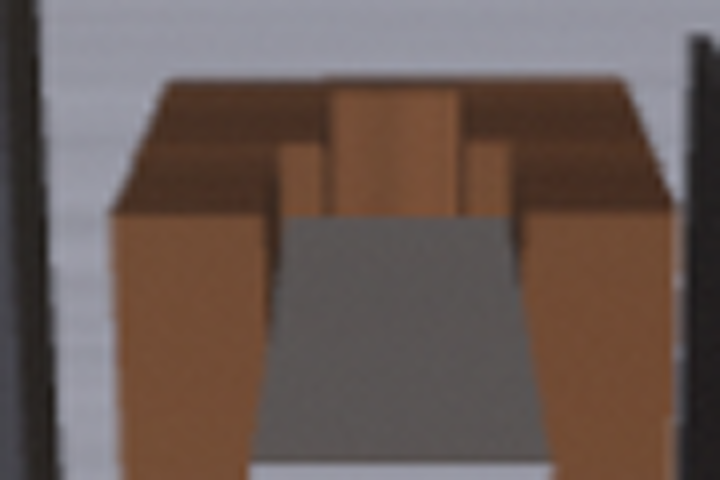

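It entered 10 mm with no force. I'll continue down to just above the ledge.

```bash
python3 -m jog '1 0 0 -2 0 0 0; 1 0 0 -4 0 0 0; 1 0 0 -6 0 0 0; 1 0 0 -8 0 0 0; 1 0 0 -10 0 0 0; 1 0 0 -12 0 0 0; 1 0 0 -13 0 0 0; 1 0 0 -13 0 0 0'; python3 -m jog '1 0 0 -1 0 0 0; 1 0 0 -1 0 0 0; 1 0 0 -1 0 0 0'
```

```text
time_s: 9.22
ee_pos: [0.5925, 0.2509, 0.0929]
tcp_rot: [0.12, -0.697, 0.12, 0.697]
contact_force: [0.4, 0.0, -1.9]
width: 0.0173
time_s: 9.47
ee_pos: [0.5926, 0.251, 0.0922]
tcp_rot: [-0.12, 0.697, -0.12, -0.697]
contact_force: [-0.0, -0.9, -0.8]
width: 0.0173
```

```bash
python3 -m jog '1 0 0 -0.7 0 0 0; 1 0 0 -1 0 0 0; 1 0 0 -1 0 0 0; 1 0 0 -1 0 0 0'; python3 -m jog '1 0 0 -0.5 0 0 0; 1 0 0 -0.7 0 0 0; 1 0 0 -0.7 0 0 0'
```

```text
time_s: 9.8
ee_pos: [0.5926, 0.251, 0.0912]
tcp_rot: [0.12, -0.697, 0.12, 0.697]
contact_force: [-0.5, -0.1, -1.7]
width: 0.0171
time_s: 10.05
ee_pos: [0.5927, 0.251, 0.0907]
tcp_rot: [-0.12, 0.697, -0.12, -0.697]
contact_force: [-0.6, -0.1, 0.6]
width: 0.0171
```

```bash
python3 -m jog '1 0 0 -0.4 0 0 0; 1 0 0 -0.4 0 0 0; 1 0 0 -0.4 0 0 0'
python3 - <<'E'
from h import *
im,c,o=snap("wrist","w10");print(o["ee_pos"],o["contact_force"],o["torque"])
cv2.imwrite("pics/w10z.png",cv2.resize(im[110:340,170:350],None,fx=3.3,fy=2.6,interpolation=cv2.INTER_CUBIC))
E
```

```text
time_s: 10.3
ee_pos: [0.5928, 0.2511, 0.0905]
tcp_rot: [-0.12, 0.697, -0.12, -0.697]
contact_force: [-1.0, 0.1, 4.7]
width: 0.017
[0.59275237 0.25108118 0.09053323] [-0.98272798  0.05559392  4.73048772] [-0.12257726  0.25580269  0.00903356]
```

View pics/w10z.png

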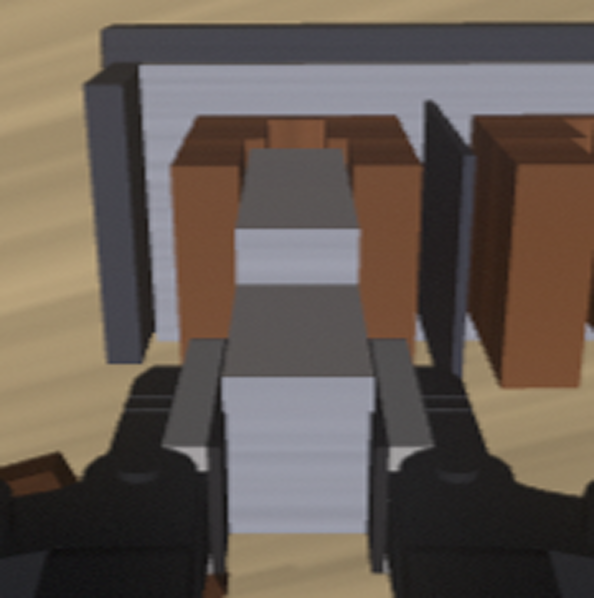

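The contact force rose to 4.7 N at exactly the ledge height. I'll ease off, release and rise straight up.

```bash
python3 -m jog '1 0 0 0.4 0 0 0; 1 0 0 0.4 0 0 0; 0 0 0 0.4 0 0 0; 0 0 0 0.4 0 0 0; 0 0 0 0.4 0 0 0; 0 0 0 0.4 0 0 0; 0 0 0 0.4 0 0 0; 0 0 0 0.4 0 0 0; 0 0 0 20 0 0 0; 0 0 0 50 0 0 0; 0 0 0 85 0 0 0; 0 -20 0 110 0 0 0; 0 -60 0 120 0 0 0; 0 -60 0 120 0 0 0; 0 -60 0 120 0 0 0'
python3 - <<'E'
from h import *
im,c,o=snap("wrist","w11");print(o["ee_pos"],o["tcp_rot"],o["width"],o["contact_force"])
np.savez("w11.npz",e=o["ee_pos"],q=o["tcp_rot"])
cv2.imwrite("pics/w11z.png",cv2.resize(im[60:200,110:310],None,fx=4,fy=4,interpolation=cv2.INTER_CUBIC))
E
```

```text
time_s: 11.6
ee_pos: [0.5316, 0.2512, 0.2112]
tcp_rot: [-0.12, 0.697, -0.119, -0.697]
contact_force: [0.5, 0.7, 0.2]
width: 0.0852
[0.53164815 0.25122048 0.21119815] [-0.11964259  0.697375   -0.11913652 -0.69653446] 0.08523339103947153 [0.49833201 0.688389   0.23611645]
```

View pics/w11z.png

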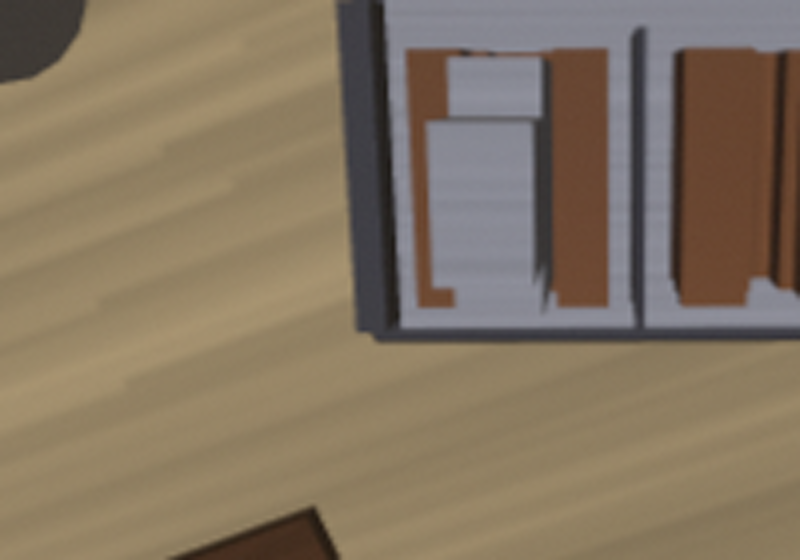

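Run:
```python
from h import *
d=np.load("w11.npz");c=cam("wrist",dict(ee_pos=d["e"],tcp_rot=d["q"]))
f=lambda x,y,z:cast(c,(110+x/4,60+y/4),z)[:2]*1e3
u=np.array([np.cos(np.radians(-19.39)),np.sin(np.radians(-19.39))]);v=np.array([-u[1],u[0]])
T=[f(*p,.155) for p in((427,121),(532,121),(533,289),(432,289))];m=np.mean(T,0)
print(m,m@u-478.35,m@v,[np.linalg.norm(T[i]-T[i-1]).round(1) for i in range(4)])
B=[f(*p,.085) for p in((407,49),(608,49),(608,307),(420,307))];m=np.mean(B,0);print('block',m,m@u-478.35,m@v,[np.linalg.norm(B[i]-B[i-1]).round(1) for i in range(4)])
S=[f(*p,.12) for p in((447,57),(543,57))];print('shoulder front u',[s@u-478.35 for s in S],np.linalg.norm(S[0]-S[1]))
```

```text
[595.5842636  249.74835599] 0.5375105069730353 433.3146762502545 [np.float64(28.4), np.float64(17.8), np.float64(28.4), np.float64(17.8)]
block [594.71710737 249.28317335] -0.1260221469269709 432.5879856405435 [np.float64(55.9), np.float64(43.5), np.float64(55.9), np.float64(43.2)]
shoulder front u [np.float64(25.584315179294435), np.float64(25.581038571033844)] 18.44991124475175
```

The thick spacer is home: tab top at the expected height and centred to about 0.5 mm. Next I'll go over the thin one and look.

```bash
python3 -m jog '0 -3 -35 0 0 0 0.05; 0 -6 -75 0 0 0 0.15; 0 -10 -115 0 0 0 0.25; 0 -13 -155 0 0 0 0.35; 0 -16 -195 0 0 0 0.375; 0 -20 -235 0 0 0 0.375; 0 -23 -275 0 0 0 0.375; 0 -26 -315 -5 0 0 0.375; 0 -29 -350 -20 0 0 0.375; 0 -31 -375 -30 0 0 0.375; 0 -31 -377 -30 0 0 0.375; 0 -31 -377 -30 0 0 0.375'
python3 - <<'E'
from h import *
im,c,o=snap("wrist","w12");print(o["ee_pos"],o["tcp_rot"],o["width"],o["contact_force"])
np.savez("w12.npz",e=o["ee_pos"],q=o["tcp_rot"])
cv2.imwrite("pics/w12z.png",cv2.resize(im[120:260,160:360],None,fx=4,fy=4,interpolation=cv2.INTER_CUBIC))
E
```

```text
time_s: 12.65
ee_pos: [0.5016, -0.1275, 0.1791]
tcp_rot: [-0.011, -0.706, -0.012, 0.708]
contact_force: [0.1, 0.3, -0.4]
width: 0.0854
[ 0.50161929 -0.12754357  0.17907362] [-0.01111229 -0.70645465 -0.01151466  0.70757739] 0.08535423553967807 [ 0.12130619  0.29533844 -0.40939717]
```

View pics/w12z.png

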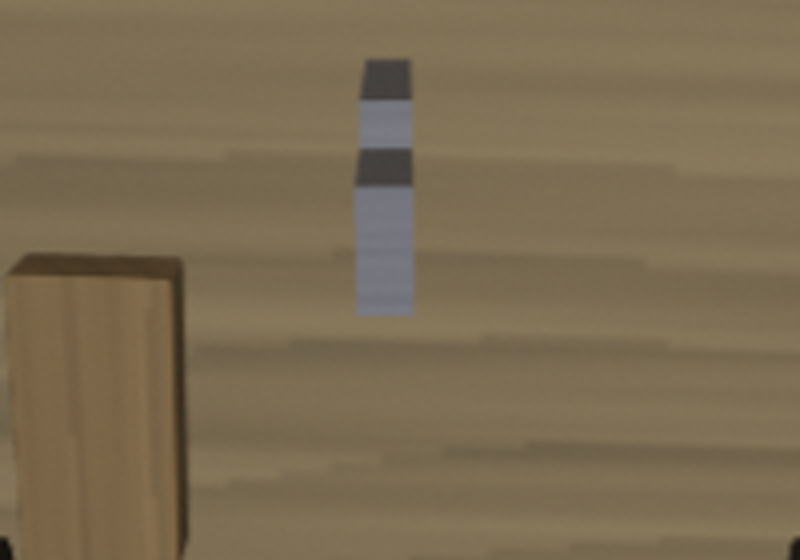

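Run:
```python
from h import *
d=np.load("w12.npz");c=cam("wrist",dict(ee_pos=d["e"],tcp_rot=d["q"]))
q=d["q"];M=R.from_quat([q[1],q[2],q[3],q[0]]).as_matrix();print(np.degrees(np.arctan2(M[1,1],M[0,1])))
f=lambda x,y,z:cast(c,(160+x/4,120+y/4),z)[:2]*1e3
T=[f(*p,.095) for p in((356,186),(412,186),(414,316),(357,316))];m=np.mean(T,0);t=T[0]+T[1]-T[2]-T[3]
print(m,[np.linalg.norm(T[i]-T[i-1]).round(1) for i in range(4)],np.degrees(np.arctan2(t[1],t[0])))
t=f(361,100,.06)-f(356,186,.095);print(t, f(386,100,.06)-m)
```

```text
-88.16652032482348
[ 501.65312563 -125.23013658] [np.float64(28.2), np.float64(11.4), np.float64(28.2), np.float64(12.0)] 2.3054576974276144
[11.07903816  0.18395259] [25.16462257  0.80461843]
```

```bash
python3 -m jog '0 0 2 -35 0 0 0; 0 0 2 -75 0 0 0; 0 0 2 -110 0 0 0; 0 0 2 -135 0 0 0; 0 0 2 -148 0 0 0; 0 0 2 -148 0 0 0; 1 0 2 -148 0 0 0; 1 0 2 -148 0 0 0; 1 0 2 -148 0 0 0; 1 0 2 -148 0 0 0; 1 0 2 -148 0 0 0; 1 0 2 -148 0 0 0; 1 0 2 -148 0 0 0; 1 0 2 -148 0 0 0' 50
python3 - <<'E'
from h import *
im,c,o=snap("wrist","w13");print(o["ee_pos"],o["width"],o["contact_force"])
E
```

```text
time_s: 13.87
ee_pos: [0.5019, -0.1242, 0.0327]
tcp_rot: [0.012, 0.707, 0.012, -0.707]
contact_force: [-2.4, 0.2, 5.8]
width: 0.0109
[ 0.50188093 -0.12419214  0.03271903] 0.010853490936492915 [-2.3673518   0.15628472  5.83096346]
```

View pics/w13.png

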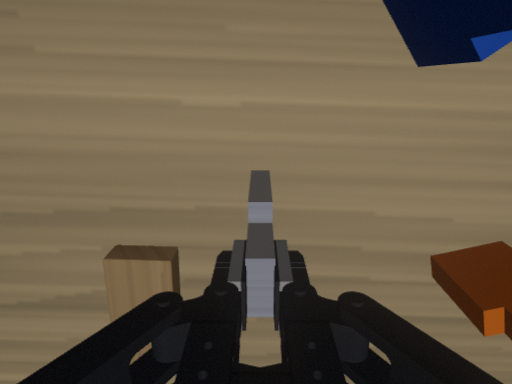

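```bash
python3 -m jog '1 0 0 20 0 0 0; 1 0 0 55 0 0 0; 1 0 0 95 0 0 0; 1 0 0 130 0 0 0; 1 -1 35 150 0 0 -0.05; 1 -2 75 150 0 0 -0.15; 1 -2 115 150 0 0 -0.25; 1 -3 155 150 0 0 -0.35; 1 -3 195 150 0 0 -0.37; 1 -4 235 150 0 0 -0.37; 1 -4 275 150 0 0 -0.37; 1 -5 310 150 0 0 -0.37; 1 -5 335 150 0 0 -0.37; 1 -5 342 150 0 0 -0.37; 1 -5 342 150 0 0 -0.37; 1 -5 342 150 0 0 -0.37' 50
python3 - <<'E'
from h import *
im,c,o=snap("wrist","w14");print(o["ee_pos"],o["width"],o["contact_force"])
np.savez("w14.npz",e=o["ee_pos"],q=o["tcp_rot"])
cv2.imwrite("pics/w14z.png",cv2.resize(im[15:135,130:290],None,fx=5,fy=5,interpolation=cv2.INTER_CUBIC))
cv2.imwrite("pics/w14x.png",cv2.resize(im[160:330,200:320],None,fx=3.5,fy=3.5,interpolation=cv2.INTER_CUBIC)[:600])
E
```

```text
time_s: 15.25
ee_pos: [0.4964, 0.2174, 0.1819]
tcp_rot: [0.118, -0.697, 0.118, 0.697]
contact_force: [0.0, -0.0, -0.8]
width: 0.0108
[0.49642897 0.21744968 0.18192811] 0.010782176220086214 [ 0.02646125 -0.02391478 -0.83204225]
```

View pics/w14z.png

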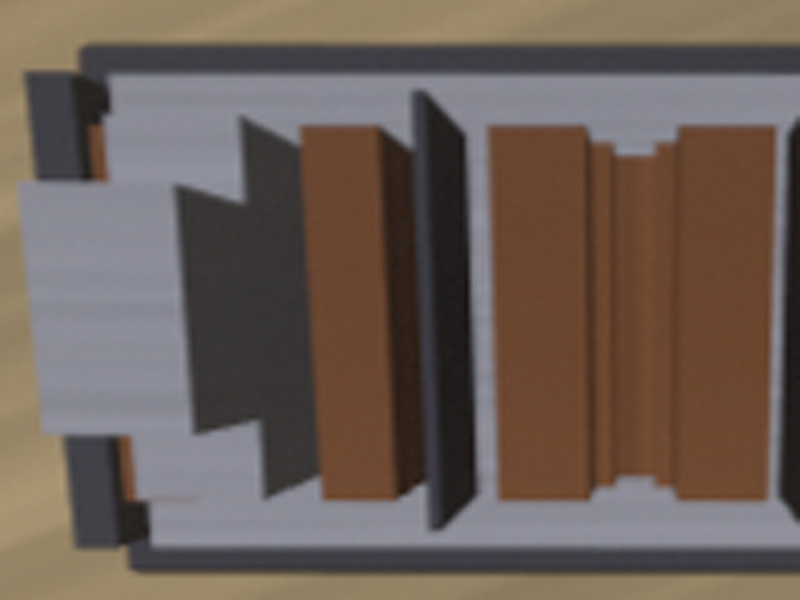

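View pics/w14x.png

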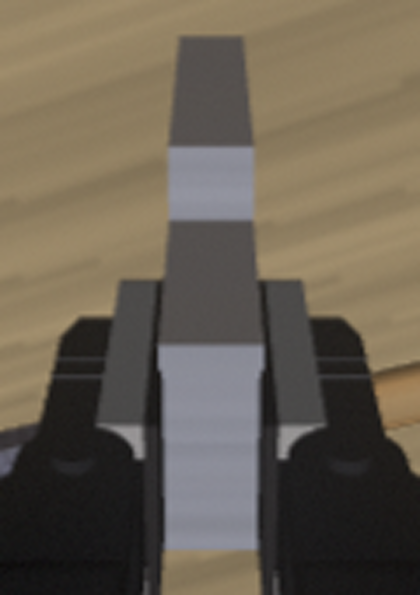

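Run:
```python
from h import *
d=np.load("w14.npz");c=cam("wrist",dict(ee_pos=d["e"],tcp_rot=d["q"]))
f=lambda x,y:cast(c,(130+x/5,15+y/5),.085)[:2]*1e3
h=lambda x,y:cast(c,(200+x/3.5,160+y/3.5),d["e"][2]+.0623)[:2]*1e3
def q(n,T):
    T=np.array(T);t=T[0]+T[1]-T[2]-T[3];print(n,T.mean(0).round(2),[np.linalg.norm(T[i]-T[i-1]).round(1) for i in range(4)],np.degrees(np.arctan2(t[1],t[0])));return T.mean(0)
s=q('slot',[f(*p) for p in((585,126),(678,126),(677,499),(592,499))])
q('block',[f(*p) for p in((488,126),(775,126),(768,500),(500,500))])
t=q('tab',[h(*p) for p in((159,344),(264,344),(257,549),(163,549))])
g=lambda x,y:cast(c,(200+x/3.5,160+y/3.5),d["e"][2]-.0327)[:2]*1e3
print('foot front mid',g(211.5,37)-t)
print('shift',s-t, 'ee',d["e"])
```

```text
slot [574.91 192.08] [np.float64(55.6), np.float64(14.2), np.float64(55.6), np.float64(13.8)] -18.828817280688387
block [574.85 192.14] [np.float64(55.8), np.float64(43.7), np.float64(55.8), np.float64(43.7)] -18.913792878965648
tab [496.3  216.77] [np.float64(28.1), np.float64(11.9), np.float64(28.1), np.float64(11.4)] -19.47787780654063
foot front mid [23.2711138  -8.48072789]
shift [ 78.60981455 -24.68590979] ee [0.49642897 0.21744968 0.18192811]
```

```bash
python3 -m jog '1 25 -8 0 0 0 0.004; 1 55 -17 0 0 0 0.004; 1 75 -23 0 0 0 0.004; 1 78.6 -24.7 -15 0 0 0.004; 1 78.6 -24.7 -40 0 0 0.004; 1 78.6 -24.7 -57 0 0 0.004; 1 78.6 -24.7 -59 0 0 0.004; 1 78.6 -24.7 -59 0 0 0.004;1 78.6 -24.7 -59 0 0 0.004;1 78.6 -24.7 -59 0 0 0.004'
python3 - <<'E'
from h import *
im,c,o=snap("wrist","w15");print(o["ee_pos"],o["width"],o["contact_force"],o["torque"])
cv2.imwrite("pics/w15z.png",cv2.resize(im[140:210,210:310],None,fx=8,fy=8,interpolation=cv2.INTER_CUBIC))
E
```

```text
time_s: 16.13
ee_pos: [0.576, 0.1931, 0.1246]
tcp_rot: [-0.117, 0.698, -0.116, -0.697]
contact_force: [-0.3, -0.3, -1.3]
width: 0.0111
[0.57596734 0.19307314 0.12462016] 0.011075790449029229 [-0.27992739 -0.26350422 -1.34318126] [0.01029823 0.05399075 0.00120005]
```

View pics/w15z.png

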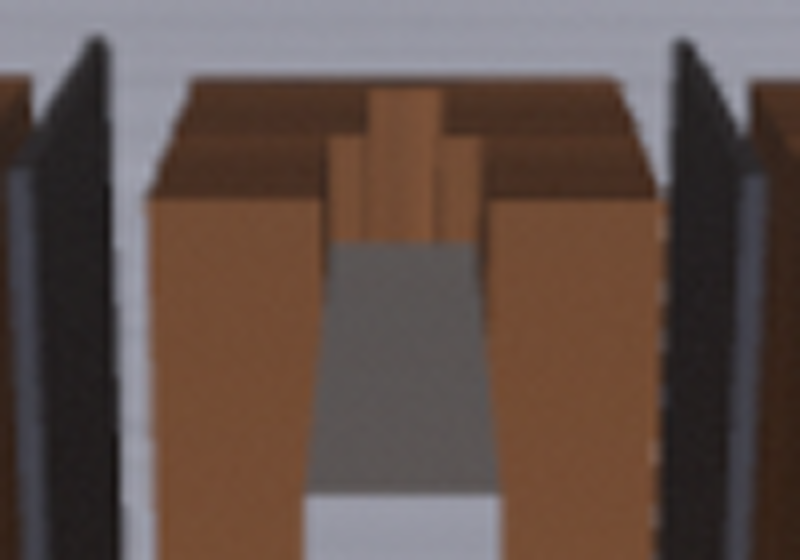

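```bash
python3 -m jog '1 -0.7 0.2 -2 0 0 0; 1 -0.7 0.2 -4 0 0 0; 1 -0.7 0.2 -6 0 0 0; 1 -0.7 0.2 -8 0 0 0; 1 -0.7 0.2 -10 0 0 0; 1 -0.7 0.2 -10 0 0 0'
python3 - <<'E'
from h import *
im,c,o=snap("wrist","w16");print(o["ee_pos"],o["width"],o["contact_force"],o["torque"])
cv2.imwrite("pics/w16z.png",cv2.resize(im[140:210,210:310],None,fx=8,fy=8,interpolation=cv2.INTER_CUBIC))
E
```

```text
time_s: 16.68
ee_pos: [0.5742, 0.1935, 0.1126]
tcp_rot: [0.116, -0.697, 0.117, 0.698]
contact_force: [0.6, -0.4, -1.5]
width: 0.0112
[0.57424534 0.19346491 0.11256072] 0.011226437420788443 [ 0.6077848  -0.37237311 -1.45895767] [ 0.08236814  0.01855107 -0.01344848]
```

View pics/w16z.png

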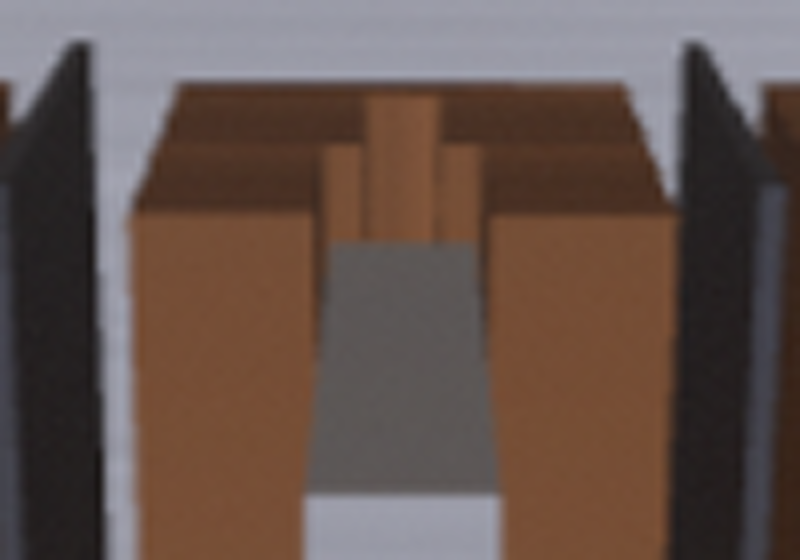

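```bash
python3 -m jog '1 0.5 -0.1 -2 0 0 0; 1 0.5 -0.1 -4 0 0 0; 1 0.5 -0.1 -6 0 0 0; 1 0.5 -0.1 -8 0 0 0; 1 0.5 -0.1 -10 0 0 0; 1 0.5 -0.1 -12 0 0 0; 1 0.5 -0.1 -14 0 0 0; 1 0.5 -0.1 -16 0 0 0;  1 0.5 -0.1 -17 0 0 0; 1 0.5 -0.1 -17 0 0 0; 1 0.5 -0.1 -17 0 0 0'
```

```text
time_s: 17.65
ee_pos: [0.575, 0.1934, 0.0961]
tcp_rot: [0.117, -0.697, 0.117, 0.697]
contact_force: [0.3, 0.3, -0.4]
width: 0.0112
```

```bash
python3 -m jog '1 0 0 -1 0 0 0; 1 0 0 -2 0 0 0; 1 0 0 -2.4 0 0 0; 1 0 0 -2.4 0 0 0; 1 0 0 -2.4 0 0 0';python3 -m jog '1 0 0 -0.5 0 0 0; 1 0 0 -1 0 0 0; 1 0 0 -1 0 0 0;1 0 0 -1 0 0 0'
```

```text
time_s: 18.07
ee_pos: [0.575, 0.1934, 0.0937]
tcp_rot: [-0.117, 0.697, -0.117, -0.697]
contact_force: [-0.5, -0.6, -1.3]
width: 0.011
time_s: 18.4
ee_pos: [0.5751, 0.1934, 0.0928]
tcp_rot: [-0.117, 0.698, -0.117, -0.697]
contact_force: [0.1, -0.6, 0.2]
width: 0.0114
```

```bash
python3 -m jog '1 0 0 -0.5 0 0 0; 1 0 0 -0.5 0 0 0; 1 0 0 -0.5 0 0 0'; python3 -m jog '1 0 0 -0.4 0 0 0; 1 0 0 -0.4 0 0 0; 1 0 0 -0.4 0 0 0'
```

```text
time_s: 18.65
ee_pos: [0.5751, 0.1934, 0.0925]
tcp_rot: [-0.117, 0.698, -0.116, -0.697]
contact_force: [-1.1, -0.3, 4.2]
width: 0.011
time_s: 18.9
ee_pos: [0.5751, 0.1934, 0.0919]
tcp_rot: [-0.117, 0.698, -0.116, -0.697]
contact_force: [-0.6, -0.5, 5.0]
width: 0.0114
```

It bottoms at the ledge with about 5 N. I'll open only partway so the fingers stay clear of the thick spacer, then rise.

```bash
python3 -m jog '1 0 0 0.5 0 0 0; 1 0 0 0.5 0 0 0; 0.65 0 0 0.5 0 0 0; 0.65 0 0 0.5 0 0 0; 0.65 0 0 0.5 0 0 0; 0.65 0 0 0.5 0 0 0; 0.65 0 0 0.5 0 0 0; 0.65 0 0 0.5 0 0 0'
```

```text
time_s: 19.57
ee_pos: [0.5749, 0.1934, 0.0922]
tcp_rot: [0.117, -0.697, 0.117, 0.697]
contact_force: [-0.3, 0.1, -0.5]
width: 0.0296
```

```bash
python3 -m jog '0.65 0 0 15 0 0 0; 0.65 0 0 45 0 0 0; 0.65 0 0 80 0 0 0; 0.65 -20 7 110 0 0 0; 0.65 -60 20 120 0 0 0; 0.65 -78 26 120 0 0 0; 0.65 -78 26 120 0 0 0; 0.65 -78 26 120 0 0 0'
python3 - <<'E'
from h import *
im,c,o=snap("wrist","w17");print(o["ee_pos"],o["contact_force"])
np.savez("w17.npz",e=o["ee_pos"],q=o["tcp_rot"])
cv2.imwrite("pics/w17z.png",cv2.resize(im[20:140,130:290],None,fx=5,fy=5,interpolation=cv2.INTER_CUBIC))
snap("scene","s17")
E
```

```text
time_s: 20.23
ee_pos: [0.4966, 0.2197, 0.2128]
tcp_rot: [-0.116, 0.698, -0.116, -0.697]
contact_force: [0.6, -0.5, -0.3]
width: 0.0297
[0.49658608 0.21973623 0.21283652] [ 0.55413726 -0.50868027 -0.34183452]
```

View pics/w17z.png

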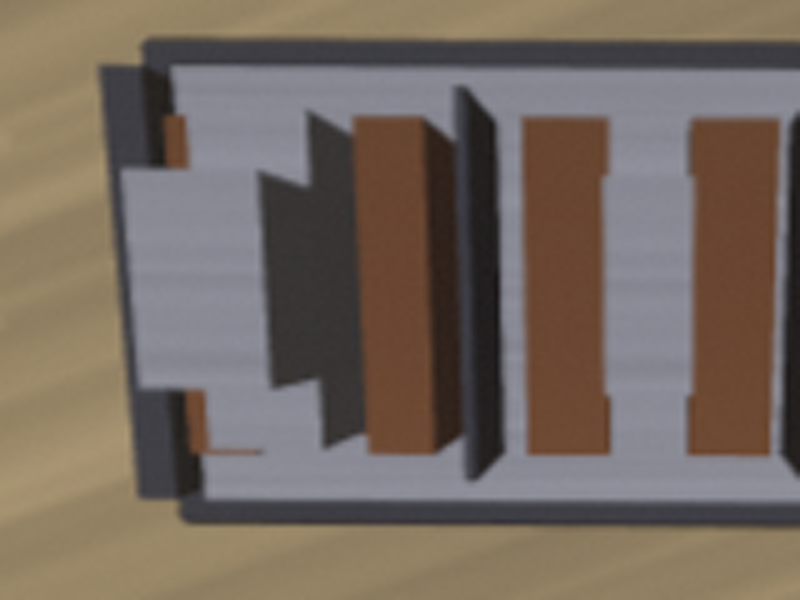

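View pics/s17.png

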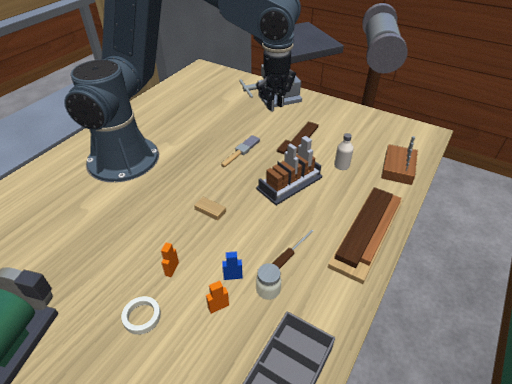

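Run:
```python
from h import *
d=np.load("w17.npz");c=cam("wrist",dict(ee_pos=d["e"],tcp_rot=d["q"]))
f=lambda x,y,z:cast(c,(130+x/5,20+y/5),z)[:2]*1e3
u=np.array([np.cos(np.radians(-19.2)),np.sin(np.radians(-19.2))]);v=np.array([-u[1],u[0]])
def q(n,P,z):
    T=np.array([f(*p,z) for p in P]);m=T.mean(0);t=T[0]+T[1]-T[2]-T[3];print(n,m.round(1),'u',(m@u).round(2),'v',(m@v).round(2),[np.linalg.norm(T[i]-T[i-1]).round(1) for i in range(4)],np.degrees(np.arctan2(t[1],t[0])).round(1))
q('thin tab',((603,177),(694,177),(693,393),(605,393)),.155)
q('mid block',((523,118),(779,118),(771,454),(527,454)),.085)
q('thick tab',((122,170),(258,172),(271,387),(138,388)),.155)
print([f(*p,.085)@u for p in((380,117),(400,454))])
```

```text
thin tab [575.1 192.3] u 479.93 v 370.7 [np.float64(27.6), np.float64(12.1), np.float64(27.6), np.float64(12.1)] -18.7
mid block [575.  192.1] u 479.86 v 370.48 [np.float64(55.7), np.float64(43.5), np.float64(55.7), np.float64(44.0)] -19.2
thick tab [595.6 249.7] u 480.31 v 431.64 [np.float64(27.8), np.float64(18.0), np.float64(27.4), np.float64(18.3)] -19.7
[np.float64(507.59540577054287), np.float64(451.7462015642023)]
```

Both tabs are at the seated height and centred within about 0.6 mm, with no contact on the tool. I'm handing the job in.

```bash
python3 -c "
from station import r,get_obs
print(r.job_done(), get_obs()['time_s'])"
```

```text
the job is handed in; nothing more can be done
the job is handed in; nothing more can be done
```

I put the thick spacer in the widest slot and then the thin one in the middle block's slot. Both stand tab up and are released, and the job was handed in at about 20 s.

**Last checks:**
- **Seating:** Each spacer met the ledge within about 1 mm of the expected height (60 mm). I pressed each one home with about 5 N and then let go.
- **Centring:** The last wrist picture put the thin spacer within about 0.1 mm of centre along its slot. The thick one was about 0.5 mm off. Both were within about 0.5° of the slot direction.
- **Bystanders:** The last scene picture shows the other items in place, by eye only. The tool was touching nothing.

**What went wrong or disagreed:**
- **First grasp missed:** The gripper closed on nothing above the thick spacer's tab. The pictures put the real fingertips about 35–40 mm short of where the reported tool point says, so I went lower and gripped it on the second try.
- **First feel at the wide slot:** The spacer landed on the slot edge with about 7 N (still under 10 N allowing for its weight). I lifted it, shifted about 1.3 mm and re-entered without force.
- **Fingers only part-opened on the thin one:** I opened to 30 mm there, because full opening could have touched the thick spacer beside it.

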